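# Reset the can stop on a roller-rig guide shaft

## Robot

A 6-joint arm with a two-finger parallel gripper is mounted at the origin on the work surface. World frame = base frame: x ahead of the robot, y to its left, z up, the work surface at z = 0. Lengths are in m, angles in rad, forces in N, time in s.
With the tool pointing down it reaches from about 0.35 to 0.85 m from the base axis. Payload 8.1 kg.
Tool frame: the origin (TCP) lies at the very end of the fingers, on their centre line; the grasp point (between the pads) lies 19 mm behind it; z points along the fingers, y is the line along which they close (so a half turn about z gives the same grasp; the last joint's range is limited). The gripper opens to 93 mm and grips with 3 to 60 N. Pads are 15 mm wide; open, the fingers measure 128 mm over their backs; the gripper's body (75 mm by 188 mm) begins 65 mm behind the grasp point.
Start: joints at [-1.393, 0.13, 1.488, -0, 1.523, -0.085], TCP at [0.156, -0.579, 0.198] pointing down, gripper open.
Joint ranges: [-2.96, 2.96], [-0.89, 2.26], [0.02, 2.5], [-1.34, 4.48], [0, 2.73], [-2.66, 2.66]. Speed limits (rad/s): [2.39, 2.39, 2.79, 3.14, 3.14, 3.14].

## Interface

Orientations are given as a rotation vector (axis times angle).
In Python, from plant import read_state, eyes, workorder gives the robot as it stands. The module is installed in compiled form; this text tells all that it offers.
- The arm moves only by the tool play_rows, never from a script. Its argument "targets" is one flat list of numbers, 4 for each row, row after row: the shift along the tool's x, y, z in cm, then the turn about the tool's z in degrees. In form: [dx, dy, dz, roll, dx, dy, dz, roll, ...]. A call has 1 to 8 rows; each row is the pose to reach, as a shift and turn from the pose commanded when the call began, along the tool's axes at that moment; what a row does not reach only later rows make up. A row lasts 1/12 s, in which the tool goes at most 41.7 mm and 7.16 degrees, less where a joint would pass 70% of its speed; a pose out of reach is approached as far as the arm can. A call with a gripper value outside its range is refused whole. "grip" is the finger opening in cm, from 0 to 9.3, set as the call begins (left out, the last holds). The fingers move at their own pace and stop on an object; "grip_force" is the grip in N (left out, the last holds). Time passes only in rows, so rows that repeat a pose let the fingers close. It gives the time, the measured TCP pose, the force, the opening and the grip force at its end, in the units of the state.
- read_state(): the state, without advancing time (a new reading comes with each control period).
- eyes.read_camera(name): name is "scene" or "top" or "wrist"; returns a dict with "image" (420x560x3 uint8, red, green, blue), "vfov" (degrees; the focal length in pixels is half the picture's height over the tangent of half this angle, whatever the lens; pixels are square), "cx", "cy" (the principal point, pixels), "cam_to_world" (4x4, takes a point from camera to world coordinates); the wrist camera has in their place "T_tool_cam" (4x4, takes a point from camera to tool coordinates, whose origin is the TCP and whose axes are the flange's). Camera axes: x right, y up, looking along -z (the intrinsics and any distortion apply to the point x, -y, -z); pixel columns grow to the right and rows downward; lengths in m; the calibration is good to about 2 mm. A picture is of the moment at which its call begins: read the wrist's pose just before it. There is no depth.
- workorder.close_job(): hands the job in; it is judged then, once.
The state is a dict: "t": time; "q": joint angles; "dq": joint speeds; "joint_torque": joint torques, N m; "tool_pos": TCP position; "orientation": TCP orientation; "force": force on the tool from outside, world axes, zero at the start; "wrist_torque": the same for the moment, N m; "opening": finger opening in m; "gripper_force": force on a finger pad.
Only numpy, scipy, OpenCV 4.12 (cv2) and the standard library are available. Lean on these libraries where they do the work, as an engineer would, in place of code of your own. Each camera call takes 0.05 s, during which the arm holds its last target. There are 200 camera calls.

## Task

On the wooden base with the red stop collar, loosen the red wing screw by a quarter turn counter-clockwise (seen from above), and only then slide the collar along its shaft until the wing screw is level with the yellow pointer on the same base. Leave the screw loose and the collar standing there; leave the black collar and its screw on the other base alone.

Things in the scene. Friction and masses are not known exactly. Their poses are not given: they have to be found in the camera images.
- red_wing (a point): Centre of the red wing of the set screw, on its vertical axis, 112 mm above the bench. Wing: upright bar 40 mm long (x axis; lies along the shaft while tight), 10 mm thick (y), 24 mm high (z, up). Below it a bare 16 mm stem, then the red collar (44 mm diameter, 24 mm long, top 84 mm above the bench), which carries the screw; once loose it slides with 2 N and can be drawn along by the wing.
- red_screw (a joint): Turn of the red wing screw in rad: 0 is tight (a stop), growing counter-clockwise seen from above to a stop at 1.75. It takes 0.12 N m and stays where it is left. Tight, its point is seated in the shaft and holds the collar fast; by 0.8 the collar is free to slide.
- pointer_tip (a point): Tip of the yellow pointer, a fixed plate 8 mm wide beside the red collar's shaft, 27 mm from it, 62 mm above the bench. x axis along the shaft, y towards it; the collar starts 85 to 165 mm away on the -x side. The brass shaft is level, 62 mm up, between end plates 85 mm high, 270 mm apart, on a fixed pine block 300 x 120 x 30 mm. The other base has a like pointer, which does not matter.
- black_wing_end (a point): Middle of one end face of the black wing on the other base (same make as the red one, but black), 20 mm from its screw axis, 112 mm above the bench. Not to be disturbed.

How it is judged:
On the way, in this order (a step that is already met when the one before it is completed fails the run):
1. the red wing screw is loosened: turned counter-clockwise by more than 63 degrees (value of joint red_screw above 1.1 rad), for 0.1 s.
2. the red collar is slid until its screw is within 12 mm of level with the yellow pointer, along the shaft (x of red_wing in the frame of pointer_tip between -0.012 and 0.012 m), for 0.2 s.
At the end, for the whole second after the job is handed in: The red wing screw is still loose (turned by more than 57 degrees from tight) and at rest, and the red collar's screw axis is within 12 mm of level with the yellow pointer along the shaft (all of step 2 and value of joint red_screw above 1 rad and velocity of joint red_screw between -0.1 and 0.1 rad/s); the robot touches nothing.
It fails at once if the red collar is forced more than 15 mm along the shaft while its screw is still tight (turned by less than 29 degrees) (value of joint red_screw below 0.5 rad and distance of red_wing from where it was at the start of the episode above 0.015 m).
It fails at once if the black collar or its screw is disturbed: its wing end moved by more than 10 mm (distance of black_wing_end from where it was at the start of the episode above 0.01 m).
It also fails if it takes over 35 s, if anything falls off the work surface, if the arm or the gripper's body presses on something with over 40 N, if the wrist force passes 120 N, or if a joint passes its speed limit or range.

## Working session

There is one attempt and no reset: what is moved stays moved. The work goes in short steps, Python scripts to look and compute and a tool call to move; the robot and the scene stay as the last step left them, time stands still between calls to the robot, and variables do not carry over. Pictures are saved under pics/ and viewed, at most 10 in all, crops included, and the job is handed in when it is done.

Besides the shell and the picture viewer there is one more tool, called after ">>>" by a JSON object that holds its "op" and its "data", one argument or row to a line. play_rows: Moves the arm, as the interface text tells. Its arguments: {"type":"object","properties":{"targets":{"type":"array"},"grip":{"type":"number"},"grip_force":{"type":"number"}},"required":["targets"]}

```bash
mkdir -p pics; cat > h.py <<'E'
import numpy as np,cv2
from plant import read_state,eyes,workorder
from scipy.spatial.transform import Rotation as R
def get(n,save=None):
    s=read_state(); c=eyes.read_camera(n)
    if 'T_tool_cam' in c:
        T=np.eye(4);T[:3,:3]=R.from_rotvec(s['orientation']).as_matrix();T[:3,3]=s['tool_pos'];c['M']=T@c['T_tool_cam']
    else: c['M']=np.array(c['cam_to_world'])
    c['f']=210/np.tan(np.radians(c['vfov'])/2)
    if save: cv2.imwrite(save,c['image'][:,:,::-1])
    return c
def onplane(c,uv,z):
    u,v=uv; d=c['M'][:3,:3]@np.array([(u-c['cx'])/c['f'],-(v-c['cy'])/c['f'],-1]); o=c['M'][:3,3]
    return o+d*(z-o[2])/d[2]
E
python3 - <<'E'
from h import *
c=get('top','pics/top.png');d=get('scene','pics/scene.png')
for k in c: 
    if k not in('image',): print(k,c[k])
print(d['vfov'],d['M'], [k for k in d])
print(read_state())
E
```

```text
vfov 50.20432761968952
cx 277.5837342998338
cy 211.41485094678544
cam_to_world [[-0.02847638  0.99836979 -0.0494657   0.50561331]
 [-0.99952634 -0.02901728 -0.01025136 -0.00211394]
 [-0.01167001  0.04915035  0.99872321  0.8039776 ]
 [ 0.          0.          0.          1.        ]]
M [[-0.02847638  0.99836979 -0.0494657   0.50561331]
 [-0.99952634 -0.02901728 -0.01025136 -0.00211394]
 [-0.01167001  0.04915035  0.99872321  0.8039776 ]
 [ 0.          0.          0.          1.        ]]
f 448.25792595086637
55.56810302587183 [[ 0.55116409 -0.46367742  0.69370123  0.99731569]
 [ 0.83415767  0.32610199 -0.44479037 -0.2785119 ]
 [-0.0199781   0.82380868  0.56651578  0.50583872]
 [ 0.          0.          0.          1.        ]] ['image', 'vfov', 'cx', 'cy', 'cam_to_world', 'M', 'f']
{'t': 0.1, 'q': array([-1.39339637e+00,  1.31105936e-01,  1.48916707e+00, -1.14946338e-05,
        1.52300934e+00, -8.54122051e-02]), 'dq': array([ 0.00061924, -0.00163332, -0.00326882,  0.00151386, -0.00054473,
       -0.00012909]), 'joint_torque': array([ 2.74489714e-03, -5.61340320e+01, -4.93096626e+01,  7.69887236e-02,
        2.91459798e-02, -6.68410939e-05]), 'tool_pos': array([ 0.15579032, -0.57884827,  0.19698208]), 'orientation': array([-3.11283489e+00, -4.11417103e-01,  1.39972511e-04]), 'force': array([ 0.56238238, -0.46078955,  0.64348089]), 'wrist_torque': array([ 0.03724612, -0.03444828,  0.02497988]), 'gripper_force': 0.0, 'opening': 0.09283161415764309}
```

View pics/top.png

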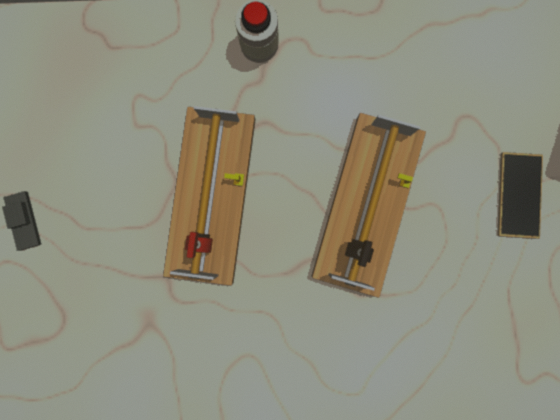

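View pics/scene.png

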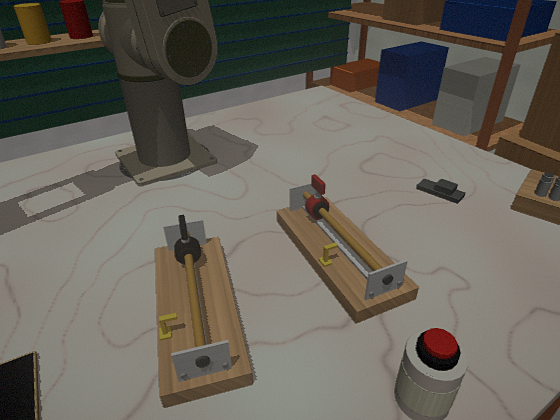

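The top view shows the red wing and collar near (198,244) with its yellow pointer near (230,179). The black collar is at (360,252) on the other base. The shaft runs roughly image-vertical.

```bash
python3 - <<'E'
from h import *
c=get('top'); im=c['image']; hsv=cv2.cvtColor(im,cv2.COLOR_RGB2HSV)
crop=im[95:295,150:270,::-1]; cv2.imwrite('pics/crop.png',cv2.resize(crop,None,fx=3,fy=3,interpolation=cv2.INTER_CUBIC))
H,S,V=[hsv[...,i].astype(int) for i in range(3)]
roi=np.zeros(H.shape,bool);roi[100:290,160:260]=1
red=roi&((H<6)|(H>172))&(S>150)
yel=roi&(H>=25)&(H<35)&(S>150)
for n,m,z in(('red',red,.112),('yel',yel,.062)):
    v,u=np.nonzero(m);print(n,len(u),u.min(),u.max(),v.min(),v.max(),u.mean(),v.mean(),onplane(c,(u.mean(),v.mean()),z))
for uv in((216,118),(197,270)): print(onplane(c,uv,.066))
for uv in((188,108),(254,116),(232,285),(165,278)): print(onplane(c,uv,.03))
E
```

```text
red 318 187 210 233 257 196.78930817610063 244.4559748427673 [0.49247473 0.13109111 0.112     ]
yel 144 224 243 173 185 235.28472222222223 177.4375 [0.6010412  0.07430898 0.062     ]
[0.70111085 0.10371625 0.066     ]
[0.44977314 0.14041954 0.066     ]
[0.72992495 0.15763209 0.03      ]
[0.71208674 0.04228959 0.03      ]
[0.41977352 0.08767309 0.03      ]
[0.43487222 0.20282145 0.03      ]
```

View pics/crop.png

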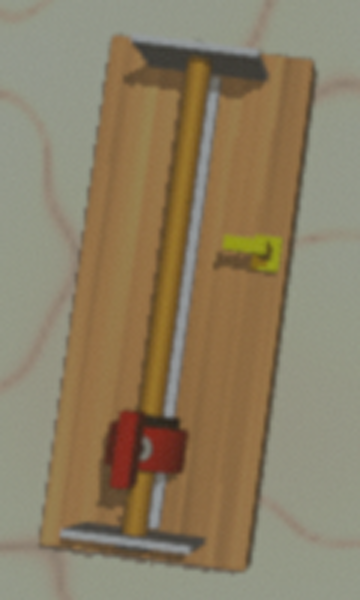

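```bash
python3 - <<'E'
from h import *
c=get('top'); a=np.array([np.cos(np.radians(-8.7)),np.sin(np.radians(-8.7))]);n=np.array([-a[1],a[0]])
w=onplane(c,(191.6,244.3),.12)
p=onplane(c,(224.5,176),.064)
s0=onplane(c,(216,118),.066);s1=onplane(c,(197,270),.066)
for k in(w,p,s0,s1): print(k,k[:2]@a,k[:2]@n)
s=read_state();print(s['tool_pos'],R.from_rotvec(s['orientation']).as_matrix().round(4))
E
```

```text
[0.4930877  0.13747792 0.12      ] 0.46661915331220827 0.21048093678198612
[0.60372102 0.09197931 0.064     ] 0.5828616732725216 0.18224032697562628
[0.70111085 0.10371625 0.066     ] 0.677355578865118 0.2085734845069245
[0.44977314 0.14041954 0.066     ] 0.4233580214587439 0.2068369071182919
[ 0.15580332 -0.57900999  0.1972885 ] [[ 9.657e-01  2.598e-01 -2.000e-04]
 [ 2.598e-01 -9.657e-01  1.200e-03]
 [ 1.000e-04 -1.200e-03 -1.000e+00]]
```

>>> {"op": "play_rows", "data": {
  "targets": [2.5,-3,0,0,5,-6,0,0,7.5,-9,0,0,10,-12,0,0,12.5,-15,0,0,15,-18,0,0,17.5,-21,0,0,20,-24,0,0],
  "grip": 6,
  "grip_force": 40
}}

```text
t: 0.87
tool_pos: [0.2869, -0.2939, 0.1978]
orientation: [3.114, 0.411, 0.0]
force: [0.9, -0.6, -0.3]
opening: 0.06
gripper_force: 0.0
```

>>> {"op": "play_rows", "data": {
  "targets": [2.5,-3,0,3,5,-6,0,6,7.5,-9,0,9,10,-12,0,12,12.5,-15,0,15,15,-18,0,18,17.5,-21,0,21,20,-24,0,23.8]
}}

```text
t: 1.53
tool_pos: [0.4178, -0.0099, 0.1981]
orientation: [3.132, -0.243, 0.001]
force: [0.5, -1.2, -0.2]
opening: 0.0599
gripper_force: 0.0
```

```bash
python3 - <<'E'
from h import *
s=read_state();M=R.from_rotvec(s['orientation']).as_matrix();print(s['t'],s['tool_pos'],M.round(3),s['q'])
print((M.T@(np.array([.4932,.1355,.197])-s['tool_pos'])*100).round(2))
E
```

```text
1.5333 [ 0.41782875 -0.0099237   0.19808996] [[ 0.988 -0.154  0.001]
 [-0.154 -0.988 -0.   ]
 [ 0.001  0.    -1.   ]] [-1.46489776e-01 -3.85105814e-01  1.96009504e+00 -7.14510749e-05
  1.56579881e+00  1.57940703e+00]
[  5.2  -15.53   0.11]
```

>>> {"op": "play_rows", "data": {
  "targets": [0.9,-2.6,0,0,1.8,-5.3,0,0,2.7,-8,0,0,3.6,-10.6,0,0,4.5,-13.3,0,0,5.2,-15.4,0,0,5.2,-15.4,0,0,5.2,-15.4,0,0]
}}

```text
t: 2.2
tool_pos: [0.492, 0.133, 0.1975]
orientation: [3.132, -0.236, -0.002]
force: [-0.1, -0.6, -0.6]
opening: 0.0603
gripper_force: 0.0
```

```bash
python3 - <<'E'
from h import *
s=read_state();c=get('wrist','pics/w1.png');print(s['tool_pos'],R.from_rotvec(s['orientation']).as_matrix().round(3),c['f'],c['cx'],c['cy'],c['T_tool_cam'])
E
```

```text
[0.49202452 0.13300983 0.19745479] [[ 0.989 -0.15  -0.001]
 [-0.15  -0.989 -0.   ]
 [-0.001  0.001 -1.   ]] 310.76388823558034 279.79143967550226 204.36397212688087 [[-5.03608486e-04  9.54577246e-01  2.97963130e-01  8.37986372e-02]
 [ 9.99999815e-01  3.78662608e-04  4.77057962e-04  2.51431000e-04]
 [ 3.42561180e-04  2.97963315e-01 -9.54577260e-01 -1.86864496e-01]
 [ 0.00000000e+00  0.00000000e+00  0.00000000e+00  1.00000000e+00]]
```

View pics/w1.png

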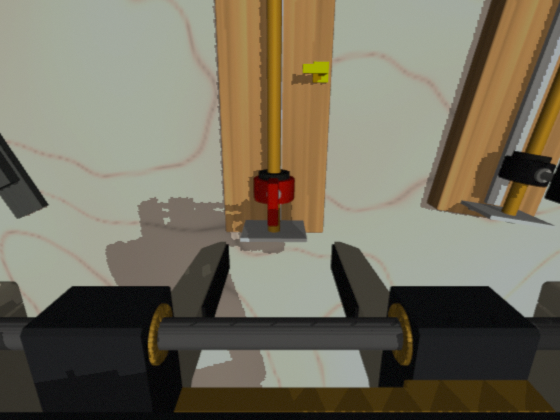

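The wrist view is aligned with the base. The red wing is at about (273,205) with its collar at (274,187), between and ahead of the fingers. The pointer is at (316,71).

```bash
python3 - <<'E'
from h import *
c=get('wrist');im=c['image'];h=cv2.cvtColor(im,cv2.COLOR_RGB2HSV).astype(int)
m=((h[...,0]<6)|(h[...,0]>172))&(h[...,1]>130)&(h[...,2]>40)
m[240:]=0
for v in range(165,240,4):
    u=np.nonzero(m[v,240:310])[0]
    if len(u): print(v,u.min()+240,u.max()+240,h[v,(u.min()+u.max())//2+240,2],end=' | ')
a=np.array([np.cos(np.radians(-8.7)),np.sin(np.radians(-8.7))]);n=np.array([-a[1],a[0]])
for nm,uv,z in(('front',(273.5,205),.124),('near',(273,228),.124),('tip',(303,69),.064),('shaft',(274.5,60),.066),('shaft2',(274,160),.066)):
    p=onplane(c,uv,z);print('\n',nm,p,p[:2]@a,p[:2]@n)
cv2.imwrite('pics/w2.png',cv2.resize(im[160:240,230:320,::-1],None,fx=6,fy=6,interpolation=cv2.INTER_CUBIC))
E
```

```text
177 255 291 32 | 181 254 292 62 | 185 254 292 135 | 189 253 292 142 | 193 253 292 141 | 197 254 292 140 | 201 257 288 142 | 205 267 276 142 | 209 267 276 95 | 213 267 276 88 | 217 267 276 88 | 221 267 276 90 | 225 267 273 84 | 
 front [0.49450718 0.13713874 0.124     ] 0.4680736095447398 0.21036036680214698

 near [0.47316004 0.141      0.124     ] 0.4463880282325853 0.21094821802144076

 tip [0.60558828 0.09216906 0.064     ] 0.5846787425007051 0.1827103302013317

 shaft [0.61715609 0.11772942 0.066     ] 0.5922471763356304 0.20972634686760716

 shaft2 [0.52440372 0.13295697 0.066     ] 0.49825868602487866 0.2107488908579902
```

View pics/w2.png

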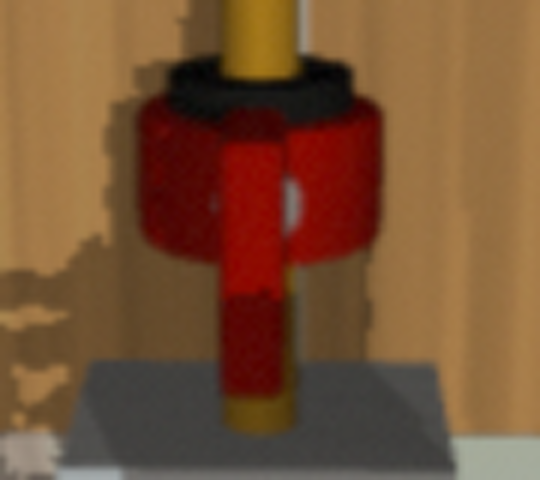

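>>> {"op": "play_rows", "data": {
  "targets": [0.2,-0.45,1.5,0,0.2,-0.45,3.5,0,0.2,-0.45,5.5,0,0.2,-0.45,7.5,0,0.2,-0.45,9,0,0.2,-0.45,10.2,0,0.2,-0.45,10.2,0,0.2,-0.45,10.2,0]
}}

```text
t: 2.97
tool_pos: [0.4945, 0.1357, 0.0958]
orientation: [3.132, -0.241, -0.001]
force: [-0.8, 1.4, -0.2]
opening: 0.0602
gripper_force: 0.0
```

>>> {"op": "play_rows", "data": {
  "targets": [0,0,0,0,0,0,0,0,0,0,0,0,0,0,0,0,0,0,0,0,0,0,0,0,0,0,0,0,0,0,0,0],
  "grip": 0,
  "grip_force": 35
}}

```text
t: 3.63
tool_pos: [0.4951, 0.1372, 0.0961]
orientation: [-3.131, 0.239, -0.001]
force: [2.2, 11.3, -0.6]
opening: 0.0113
gripper_force: 5.8
```

>>> {"op": "play_rows", "data": {
  "targets": [0,0,0,0,0,0,0,0,0,0,0,0,0,0,0,0]
}}

```text
t: 3.97
tool_pos: [0.4952, 0.1382, 0.0961]
orientation: [-3.13, 0.238, -0.001]
force: [1.6, 7.9, -0.7]
opening: 0.0093
gripper_force: 34.9
```

>>> {"op": "play_rows", "data": {
  "targets": [0,-0.1,0,-6,0,-0.1,0,-12,0,-0.1,0,-18,0,-0.1,0,-24,0,-0.1,0,-30,0,-0.1,0,-36,0,-0.1,0,-42,0,-0.1,0,-48]
}}

```text
t: 4.63
tool_pos: [0.4952, 0.1392, 0.0961]
orientation: [-2.954, -1.063, -0.002]
force: [0.2, 7.5, -0.4]
opening: 0.0094
gripper_force: 35.0
```

>>> {"op": "play_rows", "data": {
  "targets": [0,0,0,-6,0,0,0,-12,0,0,0,-18,0,0,0,-24,0,0,0,-30,0,0,0,-36,0,0,0,-40,0,0,0,-40]
}}

```text
t: 5.3
tool_pos: [0.4951, 0.1395, 0.0961]
orientation: [-2.412, -2.009, -0.004]
force: [0.7, 8.1, -1.1]
opening: 0.0095
gripper_force: 35.0
```

```bash
python3 - <<'E'
from h import *
s=read_state();c=get('wrist','pics/w3.png');M=R.from_rotvec(s['orientation']).as_matrix();print(s['t'],s['tool_pos'],M.round(3),s['force'],s['wrist_torque'],s['opening'])
d=.116*np.array([np.cos(np.radians(-8.7)),np.sin(np.radians(-8.7)),0]);print(M.T@d*100)
E
```

```text
5.3 [0.49511577 0.13953254 0.09612201] [[ 0.181  0.983  0.   ]
 [ 0.983 -0.181  0.003]
 [ 0.003 -0.    -1.   ]] [ 0.72253264  8.10571824 -1.14058642] [ 1.63038357 -0.17262178 -0.0426818 ] 0.009491661233235828
[ 3.51318448e-01  1.15946787e+01 -1.20008118e-03]
```

View pics/w3.png

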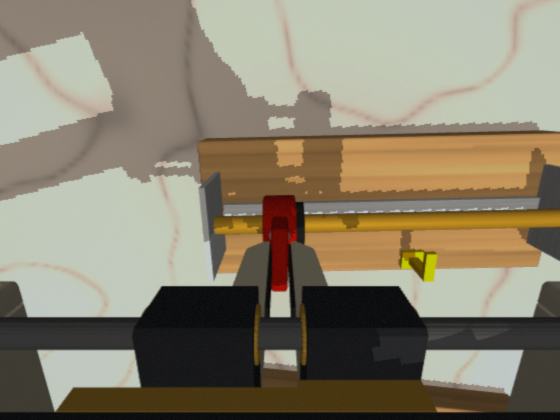

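The wing now stands across the shaft, gripped at (280,250). The pointer plate is at (430,265), to the right along the shaft.

```bash
python3 - <<'E'
from h import *
c=get('wrist');h=cv2.cvtColor(c['image'],cv2.COLOR_RGB2HSV).astype(int)
a=np.array([np.cos(np.radians(-8.7)),np.sin(np.radians(-8.7))]);n=np.array([-a[1],a[0]])
for uv,z in(((430,252),.064),((406,262),.064),((280,245),.124)):
    p=onplane(c,uv,z);print(p,p[:2]@a,p[:2]@n)
for uv in((230,225),(530,219)): p=onplane(c,uv,.066);print(p,p[:2]@a,p[:2]@n)
t=read_state()['tool_pos'][:2];print(t@a,t@n)
E
```

```text
[0.60550348 0.09469114 0.064     ] 0.5842134326599692 0.18519056982412538
[0.58662344 0.0894898  0.064     ] 0.5663373817125215 0.17719326294847107
[0.49724761 0.14915668 0.124     ] 0.4689646583646875 0.22265454867464735
[0.45873255 0.14594264 0.066     ] 0.43137891652450133 0.21365166726786997
[0.6789149  0.10924943 0.066     ] 0.6545780697194632 0.2106856219125661
0.4683130875914822 0.21280407389468298
```

>>> {"op": "play_rows", "data": {
  "targets": [0,0.6,0,0,0.05,1.4,0,0,0.1,2.2,0,0,0.1,3,0,0,0.1,3.8,0,0,0.15,4.6,0,0,0.15,5.4,0,0,0.2,6.2,0,0]
}}

```text
t: 6.07
tool_pos: [0.5568, 0.1298, 0.0961]
orientation: [-2.417, -2.003, -0.003]
force: [-1.0, 7.7, 1.6]
opening: 0.0095
gripper_force: 35.0
```

>>> {"op": "play_rows", "data": {
  "targets": [0,0.8,0,0,0.05,1.6,0,0,0.1,2.4,0,0,0.1,3.2,0,0,0.1,4,0,0,0.15,4.8,0,0,0.15,5.4,0,0,0.15,5.4,0,0]
}}

```text
t: 6.73
tool_pos: [0.6109, 0.1211, 0.0962]
orientation: [-2.418, -2.004, -0.005]
force: [2.7, 7.1, -0.4]
opening: 0.0094
gripper_force: 35.0
```

```bash
python3 - <<'E'
from h import *
c=get('wrist','pics/w4.png');s=read_state()
a=np.array([np.cos(np.radians(-8.7)),np.sin(np.radians(-8.7))]);n=np.array([-a[1],a[0]])
t=s['tool_pos'][:2];print(t@a,t@n,s['force'],s['opening'])
E
```

```text
0.5853962010302624 0.2121363037419189 [ 1.13079802  6.90209744 -0.45204261] 0.00919333124198571
```

View pics/w4.png

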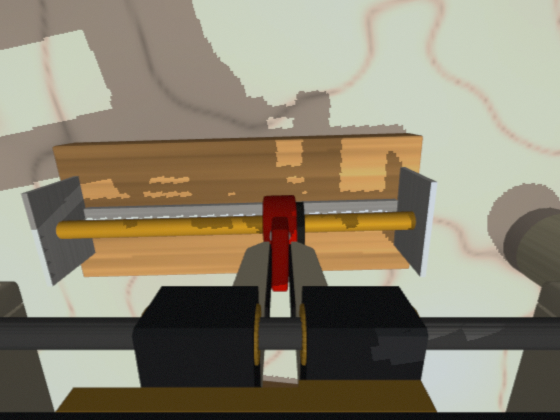

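The collar followed and the wing is still crosswise at (280,250). The pointer is hidden behind the finger, so I'll open and lift straight up.

>>> {"op": "play_rows", "data": {
  "targets": [0,0,0,0,0,0,0,0,0,0,0,0,0,0,0,0,0,0,0,0,0,0,0,0],
  "grip": 5
}}

```text
t: 7.28
tool_pos: [0.6096, 0.1191, 0.0959]
orientation: [2.42, 2.004, -0.0]
force: [-0.2, -0.4, -0.0]
opening: 0.045
gripper_force: 0.0
```

>>> {"op": "play_rows", "data": {
  "targets": [0,0,-1,0,0,0,-3,0,0,0,-5,0,0,0,-7,0,0,0,-9,0,0,0,-11,0,0,0,-12,0,0,0,-12,0]
}}

```text
t: 7.95
tool_pos: [0.6115, 0.1195, 0.2201]
orientation: [2.417, 2.002, 0.008]
force: [0.2, 0.2, 0.2]
opening: 0.0502
gripper_force: 0.0
```

```bash
python3 - <<'E'
from h import *
c=get('wrist','pics/w5.png');s=read_state();print(s['tool_pos'],s['opening'],s['t'])
E
```

```text
[0.61065618 0.11939417 0.21771245] 0.05016156836134863 8.0
```

View pics/w5.png

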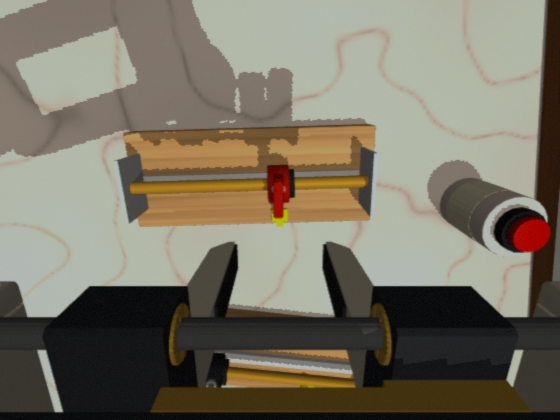

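The wing (278,195) is crosswise and level with the pointer (280,217), and the gripper is clear of everything.

```bash
python3 -c "
from plant import workorder;print(workorder.close_job())"
```

```text
the job is handed in; nothing more can be done
None
```

The red wing screw was turned about 88° counter-clockwise, then the collar was slid about 116 mm until the last picture showed the wing level with the yellow pointer; I released it, lifted the gripper clear, left the black collar untouched and handed the job in at about 8 s (no verdict was returned).

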